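# Refit the filter cover of the bench extractor

### The job

The filter in the bench extractor has been changed: put its cover back on the opening, slide its rear edge fully home under the lip, then push the wing stud in and turn it a quarter turn clockwise until it springs up into its catch and the cover is locked down. Feel for the slot and do not force anything, and leave the other things on the bench alone.

Things in the scene. Friction and masses are not known exactly. Their poses are not given: they have to be found in the camera images.
- casing: Bench extractor, fixed: light grey box 260 (x) x 220 (y) x 130 mm high. Origin: centre of its underside; z up; -x is its front (grille, knob), +x its rear. Cover home = cover's origin at (0, 0, +118 mm) in this frame, same yaw, with 1 mm play each way in y.
- opening (a point): Centre of the filter opening, 116 (x) x 100 (y) mm, in the casing's flat top, on the plane of that top. Axes as the casing's.
- lip (a point): Foot of the stop face of the low lip along the rear (+x) of the opening, at its middle, on the plane of the casing top; axes as the casing's. The lip is 124 mm long in y. Its roof reaches from 8 mm before the stop (-x) to 12 mm behind it; the roof's underside is 6.5 mm and its top 9.5 mm above the casing top.
- seat (a point): Point above the middle of the stud's receptacle, 30 mm on the -x side of opening, on the plane of the casing top. The receptacle is a steel plate, 42 mm square, 5 mm thick, its top 7.5 mm below this point, with a through slot 34 x 9 mm. The slot runs along casing y, but the plate swivels stiffly and stays where it was last left, up to 24 degrees either way; the cover hides it.
- cover: Loose filter cover, 0.15 to 0.27 kg: grey plate 140 (x) x 120 (y) x 4 mm on two side flanges, 84 mm long (x), 12 mm deep, leaning in (98 mm apart over their outer faces at the plate, 94 at the foot), that drop into the opening; it starts standing on them on the bench. Origin: centre of the flanges' lower edges; plate at z 12 to 16 mm. The captive wing stud at x -30, y 0 is its handle.
- tongue (a point): Middle of the cover's rear (+x) edge, on the plate's underside. It goes under the lip until it meets lip: set the cover down flat on the casing top 10 to 15 mm short of that (towards casing -x), then slide it to +x against the stop.
- wing (a point): Centre of the stud's wing, on the stud's upright axis: black paddle 34 (y) x 10 (x) x 22 mm high on a disc 34 mm across, 4 mm thick. The stud turns in the cover with slight friction (0.03 N m) and may lie at any yaw. Out, this point is 45 mm above the cover's origin; a spring (3 N, then 0.5 N more per mm) resists pushing it in; full travel 14 mm.
- bar (a point): Underside of the stud's cross bar (28 (y) x 6.5 (x) x 4 mm, parallel to the wing); out, 6 mm above the cover's origin. On a home cover it meets the receptacle 1.5 mm in: more than about 5 degrees off the slot it stops there hard; in line it enters. From 10.5 mm in it can turn, clockwise seen from above, about 90 degrees to a stop (the other way is blocked). Let go there, it springs back to 8 mm in, caught in a groove.
- stacker: Bystander: upright brass tube, 26 mm across, 58 mm high, near the cover. Origin under its centre.
- scissors: Bystander: small scissors lying flat near the cover, about 110 mm long. Origin at the pivot.
- spool_a: Bystander: thread spool, 28 mm across, 30 mm high, standing on the casing's top behind the lip. Origin under its centre.
- spool_b: Bystander: thread spool, 28 mm across, 30 mm high, on the bench, beyond the middle. Origin under its centre.
- varnish: Bystander: small amber bottle, 30 mm across, 55 mm high. Origin under its centre.
- brush: Bystander: brush 150 mm long lying on the bench.
- driver: Bystander: screwdriver 140 mm long lying on the bench.
There are look-alikes about, which are no part of the job. What is shaped like the cover but blue or brown is not meant.

How it is judged (in metres and radians):
On the way, in this order (a step that is already met when the one before it is completed fails the run):
1. the cover lies flat on the opening with its rear edge under the lip (x of cover in the frame of casing above -0.005 m and z of cover in the frame of casing between 0.1155 and 0.1205 m), for 0.1 s.
2. the stud is pushed in through its slot (z of wing in the frame of cover below 0.036 m), for 0.05 s.
At the end, for the whole second after the job is handed in: The cover lies flat on the casing, within 1.5 mm in height and 3 mm of the lip's stop, at rest; its wing stud is caught 6 to 9.7 mm pushed in, with the wing turned to lie along the casing's x to within 0.65 rad; nothing touches it (x of cover in the frame of casing above -0.003 m and z of cover in the frame of casing between 0.1165 and 0.1195 m and z of wing in the frame of cover between 0.0353 and 0.039 m and angle between the y axis of wing and the x axis of casing, either way round below 0.65 rad and linear speed of cover below 0.02 m/s).
It fails at once if the cover or its stud is forced against the extractor (contacts adding up to more than 60 N) (contact force between cover and casing above 60 N).
It fails at once if a bystander is disturbed (distance of any of stacker, scissors, spool_a, spool_b, varnish, brush, driver from where it was at the start of the episode above 0.03 m).
It also fails if it takes over 72 s, if anything falls off the work surface, if the arm or the gripper's body presses on something with over 40 N, if the wrist force passes 120 N, or if a joint passes its speed limit or range.

### The arm

A 7-joint arm with a two-finger parallel gripper is mounted at the origin on the work surface. World frame = base frame: x ahead of the robot, y to its left, z up, the work surface at z = 0. Lengths are in mm, angles in degrees, forces in N, time in s.
With the tool pointing down it reaches from about 375 to 925 mm from the base axis. Payload 3.1 kg.
Tool frame: the origin (TCP) lies on the centre line of the jaws, within the pads' length; the fingertips stand 19 mm ahead of it and the grasp point (between the pads) is the TCP; z points along the fingers, y is the line along which they close (so a half turn about z gives the same grasp; the last joint's range is limited). The gripper opens to 85 mm and grips with 20 to 120 N. Pads are 22 mm wide; open, the fingers measure 114 mm over their backs; the gripper's body (76 mm by 85 mm) begins 54 mm behind the grasp point. The pads swing forward as they close: fully open they stand 13 mm farther back than shut.
Start: joints at [-75.046, 21.939, 2.515, 91.553, -1.026, 66.532, -2.859], TCP at [228.226, 608.618, 250.269] pointing down, gripper open.
Joint ranges: [-149.38, 149.38], [-23.57, 123.04], [-84.95, 90], [0, 143.3], [-89.99, 269.99], [3.08, 112.72], [-163.45, 163.45]. Speed limits (degrees/s): [159.86, 159.86, 180, 180, 180, 180, 180].

### API

Orientations are given as [roll, pitch, yaw] about the fixed x, y, z axes, in that order (R = Rz(yaw) Ry(pitch) Rx(roll)).
In Python, from station import manip gives the robot as it stands.
- The arm moves only by the tool drive_tool, never from a script. Its argument "targets" is one flat list of numbers, 5 for each row, row after row: the shift along the tool's x, y, z in mm, then the turn about the tool's z in degrees, then the closure, from 0 (fully open) to 1 (shut). A call has exactly 8 rows; each row shifts and turns the commanded pose from where the row before left it, along the tool's axes as they then stand; what a row does not reach is not made up. A row lasts 1/12 s, in which the tool goes at most 41.7 mm and 7.16 degrees, less where a joint would pass 70% of its speed; a pose out of reach is approached as far as the arm can. A call with a gripper value outside its range is refused whole. The fingers move at their own pace and stop on an object; "force" is the grip in N (left out, the last holds). Time passes only in rows, so rows that do not move let the fingers close, or fill a call up. It gives the time, the measured TCP pose, the force, the opening and the grip force at its end, in the units of the state.
- manip.state(): the state, without advancing time (a new reading comes with each control period).
- manip.capture(name): name is "side" or "top" or "wrist"; returns a dict with "color" (420x560x3 uint8, red, green, blue), "z_map" (420x560 float32, mm along the optical axis (not along the pixel's ray), 0 where there is no reading), "fov_y" (degrees; the focal length in pixels is half the picture's height over the tangent of half this angle, whatever the lens; pixels are square), "cx", "cy" (the principal point, pixels), "R" (3x3) and "t" (3): a world point X has camera coordinates R X + t; the wrist camera has in their place "mount" (4x4, takes a point from camera to tool coordinates, whose origin is the TCP and whose axes are the flange's). Camera axes: x right, y down, z forward; pixel columns grow to the right and rows downward; lengths in mm; the calibration is good to about 2 mm. The wrist camera is an equidistant fisheye: a pixel r from the principal point sees the ray r / f radians off the axis. A picture is of the moment at which its call begins: read the wrist's pose just before it.
- manip.close_job(): hands the job in; it is judged then, once.
The state is a dict: "time": time; "joint_positions": joint angles; "dq": joint speeds; "joint_efforts": joint torques, N m; "position": TCP position; "eef_rot": TCP orientation; "contact_force": force on the tool from outside, world axes, zero at the start; "torque": the same for the moment, N m; "gripper_width": finger opening in mm; "grasp_force": force on a finger pad.
Only numpy, scipy, OpenCV 4.12 (cv2) and the standard library are available. Lean on these libraries where they do the work, as an engineer would, in place of code of your own. Each camera call takes 0.05 s, during which the arm holds its last target. There are 200 camera calls.

## Working session

There is one attempt and no reset: what is moved stays moved. The work goes in short steps, Python scripts to look and compute and a tool call to move; the robot and the scene stay as the last step left them, time stands still between calls to the robot, and variables do not carry over. Pictures are saved under pics/ and viewed, at most 10 in all, crops included, and the job is handed in when it is done.

Besides the shell and the picture viewer there is one more tool, called after "Request:" as name(argument=value, ...), one argument or row to a line, values as JSON. drive_tool: Moves the arm, as the interface text tells. Its arguments: {"type":"object","properties":{"targets":{"type":"array","items":{"type":"number"}},"force":{"type":"number"}},"required":["targets"]}

```bash
mkdir -p pics; ls; cat > h.py <<'E'
from station import manip
import numpy as np, cv2
def cap(n,name=None):
    c=manip.capture(n)
    if name: cv2.imwrite(f'pics/{name}.png',c['color'][:,:,::-1])
    return c
def f(c): return 210/np.tan(np.radians(c['fov_y']/2))
def ray(c,u,v):
    d=np.array([(u-c['cx'])/f(c),(v-c['cy'])/f(c),1.]); R=np.array(c['R']);t=np.array(c['t'])
    return -R.T@t, R.T@d
def onplane(c,u,v,z):
    o,d=ray(c,u,v); return o+d*(z-o[2])/d[2]
def depthpt(c,u,v):
    o,d=ray(c,u,v); return o+d*c['z_map'][int(v),int(u)]
def cloud(c):
    v,u=np.mgrid[0:420,0:560]; z=c['z_map']
    P=np.stack([(u-c['cx'])/f(c)*z,(v-c['cy'])/f(c)*z,z],-1)-np.array(c['t'])
    P=P@np.array(c['R']); P[z<=0]=np.nan; return P
E
python3 - <<'E'
from h import *
print(manip.state())
for n in('top','side'):
    c=cap(n,n); o,_=ray(c,0,0); print(n,c['fov_y'],o,np.round(c['R'],3).tolist(), (c['z_map']>0).mean())
    np.savez(f'{n}.npz',**c)
a=cv2.imread('pics/top.png');b=cv2.imread('pics/side.png')
E
```

```text
pics
{'time': 0.0, 'joint_positions': array([-75.04555516,  21.99510639,   2.5099819 ,  91.65102648,
        -1.02447311,  66.53274328,  -2.86039371]), 'dq': array([-0.02186644, -0.0148818 ,  0.04210988, -0.00497423,  0.0003784 ,
        0.01152568,  0.02014327]), 'joint_efforts': array([ 3.93490900e-04, -4.33471942e+01,  1.02452617e+00, -2.49513602e+01,
        1.05524965e-02,  1.14592936e-02,  1.17852548e-05]), 'position': array([227.92238372, 607.74773652, 248.83539711]), 'eef_rot': array([-1.79843841e+02,  8.99101386e-03,  1.59447097e+02]), 'contact_force': array([-0.13316739, -0.40165697,  0.25994488]), 'torque': array([ 0.01640095, -0.00745802,  0.01241519]), 'grasp_force': 0.0, 'gripper_width': 85.12345150627169}
top 49.46377997668664 [ 291.76653748    2.3803029  1527.72057833] [[-0.018, -1.0, -0.001], [-0.989, 0.018, -0.149], [0.149, -0.001, -0.989]] 0.9958588435374149
side 49.758159501536284 [-125.81961992 -554.08851529 1063.86766273] [[0.669, -0.744, 0.008], [-0.554, -0.506, -0.661], [0.496, 0.437, -0.75]] 0.9961649659863946
```

View pics/top.png

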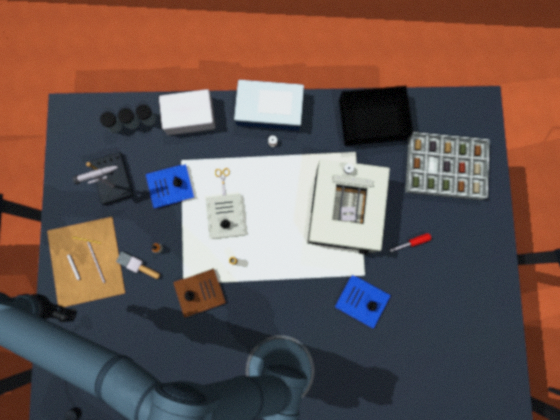

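View pics/side.png

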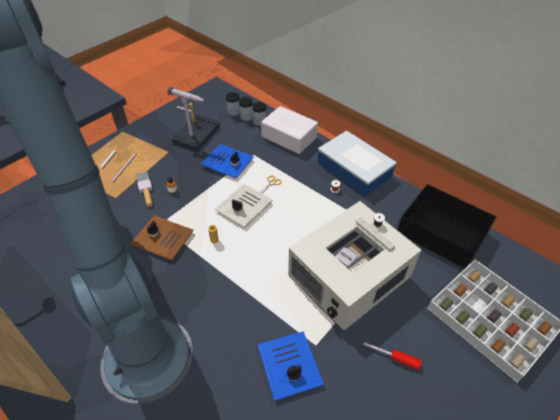

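The top view shows four things that could be taken for the cover: grey at (226,216), blue at (169,186), blue at (362,302) and brown at (200,292). The description says grey, so I choose (226,216). The casing is at (350,205), with its lip and a spool at the rear (348,170). The stacker is at (238,261), the scissors at (222,178) and the loose spool at (272,141).

```bash
python3 - <<'E'
from h import *
for n in('top','side'):
    c=dict(np.load(n+'.npz')); P=cloud(c); col=c['color'].astype(int)
    z=P[...,2]; mx=col.max(-1); mn=col.min(-1)
    # casing top
    m=(abs(z-130)<7)&(P[...,0]>350)&(P[...,0]<800)&(P[...,1]>-400)&(P[...,1]<50)&(mn>110)
    m=cv2.morphologyEx(m.astype(np.uint8),cv2.MORPH_OPEN,np.ones((2,2)))
    cn,_=cv2.findContours(m,0,1); k=max(cn,key=cv2.contourArea)[:,0]
    pts=np.array([onplane(c,u,v,130)[:2] for u,v in k],np.float32); print(n,'casing',cv2.minAreaRect(pts))
    m=(abs(z-16)<5)&(P[...,0]>400)&(P[...,0]<800)&(P[...,1]>0)&(P[...,1]<300)&(mx<215)&(mx-mn<40)&(mn>60)
    m=cv2.morphologyEx(m.astype(np.uint8),cv2.MORPH_OPEN,np.ones((5,5)))
    cn,_=cv2.findContours(m,0,1); k=max(cn,key=cv2.contourArea)[:,0]
    pts=np.array([onplane(c,u,v,16)[:2] for u,v in k],np.float32); print(n,'cover',cv2.minAreaRect(pts))
    m=((z>30)&(mx<70)&(P[...,0]>400)&(P[...,0]<700)&(P[...,1]>60)&(P[...,1]<250)); print('wing',np.nanmedian(P[m],0),m.sum(),np.nanmax(z[m]))
c=dict(np.load('top.npz'))
im=c['color'][160:290,170:300,::-1]; cv2.imwrite('pics/crop1.png',cv2.resize(im,None,fx=4.5,fy=4.5,interpolation=2))
E
```

```text
top casing ((515.3925170898438, -228.82919311523438), (220.27633666992188, 260.7024230957031), 81.15777587890625)
top cover ((504.0500183105469, 131.16456604003906), (26.827716827392578, 34.07170486450195), 89.60678100585938)
wing [471.87787516 170.72299224  45.78224254] 54 59.57618809450673
side casing ((519.0784301757812, -230.6051483154297), (222.96221923828125, 265.06768798828125), 81.04069519042969)
side cover ((499.4715576171875, 147.42227172851562), (71.16128540039062, 43.33717346191406), 44.40336608886719)
wing [472.27562459 166.11641263  40.8227488 ] 70 60.04606640597121
```

View pics/crop1.png

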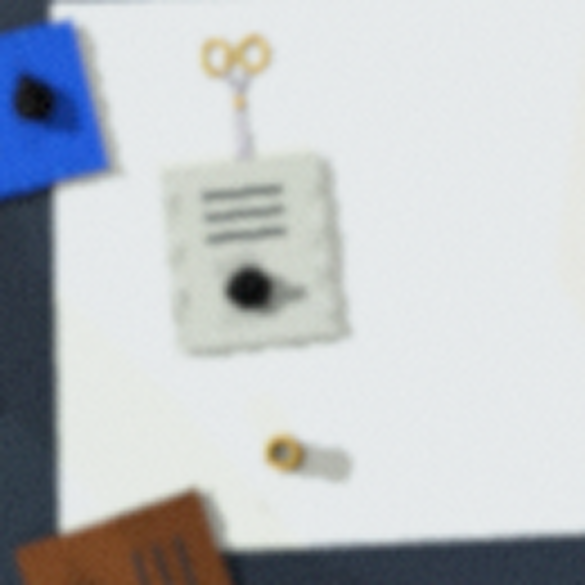

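The crop confirms it: the grey cover has its louvres at the rear (+x) and its stud at about top pixel (225,224). It's clear of the brass tube, but the scissors' tip touches its rear edge. I'll move over it and look from close by.

Request:
drive_tool(
  targets=[-30, -26.8, 0, 0, 0, -30, -26.8, 0, 0, 0, -30, -26.8, 0, 0, 0, -30, -26.8, 0, 0, 0, -30, -26.8, 0, 0, 0, -30, -26.8, 0, 0, 0, -30, -26.8, 0, 0, 0, -30, -26.8, 0, 0, 0],
)

```text
time: 0.77
position: [377.9, 321.4, 249.9]
eef_rot: [-180.0, -0.0, 159.4]
contact_force: [1.3, -0.3, 0.6]
gripper_width: 85.5
grasp_force: 0.0
```

Request:
drive_tool(
  targets=[-26.5, -23.7, 0, 0, 0, -26.5, -23.7, 0, 0, 0, -26.5, -23.7, 0, 0, 0, -26.5, -23.7, 0, 0, 0, -26.5, -23.7, 0, 0, 0, 0, 0, 10, 7, 0, 0, 0, 10, 7, 0, 0, 0, 10, 7, 0],
)

```text
time: 1.43
position: [460.3, 164.9, 219.8]
eef_rot: [180.0, -0.0, 137.9]
contact_force: [0.8, -0.5, -0.3]
gripper_width: 85.3
grasp_force: 0.0
```

Request:
drive_tool(
  targets=[0, 0, 0, 7, 0, 0, 0, 0, 7, 0, 0, 0, 0, 7, 0, 0, 0, 0, 7, 0, 0, 0, 0, 7, 0, 0, 0, 0, 7, 0, 0, 0, 0, 0, 0, 0, 0, 0, 0, 0],
)

```text
time: 2.1
position: [459.7, 166.0, 219.9]
eef_rot: [-180.0, 0.0, 96.6]
contact_force: [-0.4, 0.4, -0.2]
gripper_width: 85.7
grasp_force: 0.0
```

```bash
cat >> h.py <<'E'
from scipy.spatial.transform import Rotation as Ro
def wrist(name=None):
    s=manip.state(); c=cap('wrist',name)
    c['Rw']=Ro.from_euler('xyz',s['eef_rot'],degrees=True).as_matrix(); c['pw']=np.array(s['position']); return c
def wray(c,u,v):
    u=np.asarray(u,float);v=np.asarray(v,float)
    dx=u-c['cx'];dy=v-c['cy'];r=np.hypot(dx,dy)+1e-9; th=r/f(c)
    d=np.stack([dx/r*np.sin(th),dy/r*np.sin(th),np.cos(th)],-1)
    M=np.array(c['mount']); return c['Rw']@M[:3,3]+c['pw'], d@M[:3,:3].T@c['Rw'].T
def wplane(c,u,v,z):
    o,d=wray(c,u,v); return o+d*((z-o[2])/d[...,2])[...,None]
def wcloud(c):
    v,u=np.mgrid[0:420,0:560]; dx=u-c['cx'];dy=v-c['cy'];r=np.hypot(dx,dy)+1e-9; th=r/f(c)
    z=c['z_map']; M=np.array(c['mount'])
    P=np.stack([dx/r*np.tan(th)*z,dy/r*np.tan(th)*z,z],-1); P[(z<=0)|(th>1.4)]=np.nan
    return (P@M[:3,:3].T+M[:3,3])@c['Rw'].T+c['pw']
def rectify(c,z,x0,x1,y0,y1,s=2.):
    # orthophoto of plane z: up=+x, left=+y, s px per mm
    H,W=int((x1-x0)*s),int((y1-y0)*s)
    i,j=np.mgrid[0:H,0:W]; X=np.stack([x1-i/s,y1-j/s,np.full(i.shape,float(z))],-1)
    M=np.array(c['mount']); C=((X-c['pw'])@c['Rw']-M[:3,3])@M[:3,:3]
    r=np.hypot(C[...,0],C[...,1]); th=np.arctan2(r,C[...,2]); k=th*f(c)/(r+1e-9)
    return cv2.remap(c['color'],(c['cx']+C[...,0]*k).astype(np.float32),(c['cy']+C[...,1]*k).astype(np.float32),cv2.INTER_LINEAR)
E
python3 - <<'E'
from h import *
c=wrist('w1'); np.savez('w1.npz',**c); s=manip.state(); print(s['time'],s['position'],s['eef_rot'],s['joint_positions'],c['fov_y'],np.round(c['mount'],2).tolist())
P=wcloud(c); 
m=(P[...,2]>25)&(P[...,2]<66)&(c['color'].max(-1)<80)&(abs(P[...,0]-472)<60)&(abs(P[...,1]-168)<60)
print(m.sum(),np.nanmedian(P[m],0) if m.any() else'')
E
```

```text
2.15 [459.81261618 166.05251716 219.97475488] [-1.79961862e+02  1.35489444e-02  9.66196151e+01] [-48.14865763   6.17612589  25.0058864  116.02266334  -3.05657385
  58.45310863 -15.04855949] 65.70646984690485 [[0.0, -0.95, -0.32, 81.13], [1.0, 0.0, 0.0, -0.23], [-0.0, -0.32, 0.95, -124.95], [0.0, 0.0, 0.0, 1.0]]
915 [473.12982143 173.02142231  35.91397307]
```

View pics/w1.png

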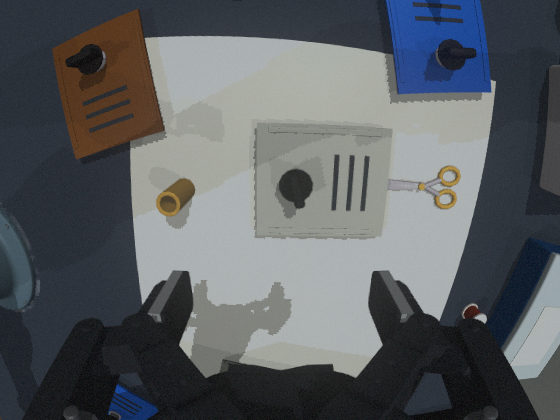

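The wrist view shows the cover with corners at about (256,122), (391,130), (384,238) and (256,236), the stud at (297,187), the scissors' tip at its rear edge (390,185), and the brass tube to the left at (170,200).

```bash
python3 - <<'E'
from h import *
c=dict(np.load('w1.npz')); P=wcloud(c); col=c['color'].astype(int); mx=col.max(-1); mn=col.min(-1)
reg=(abs(P[...,0]-490)<90)&(abs(P[...,1]-168)<90)
for lo,hi in((25,33),(33,42),(42,52),(52,62)):
    m=reg&(P[...,2]>lo)&(P[...,2]<hi)&(mx<90)
    if m.sum()>5: 
        q=P[m][:,:2].astype(np.float32); print(lo,hi,m.sum(),cv2.minAreaRect(q),q.mean(0))
m=reg&(P[...,2]>9)&(P[...,2]<22)
print('plate z',np.median(P[m][:,2]),m.sum())
m=cv2.morphologyEx((reg&(P[...,2]>9)).astype(np.uint8),cv2.MORPH_OPEN,np.ones((5,5)))
cn,_=cv2.findContours(m,0,1);k=max(cn,key=cv2.contourArea)[:,0]
q=wplane(c,k[:,0],k[:,1],16.)[:,:2].astype(np.float32); print('cover',cv2.minAreaRect(q))
m2=(mx<200)&(mx>90)&(mx-mn<40)
r=rectify(c,16,400,600,80,260,3); r2=rectify(c,56,420,520,120,220,6)
cv2.imwrite('pics/r1.png',np.hstack([cv2.resize(r,(540,600)),cv2.resize(r2,(260,260)) if 0 else np.pad(cv2.resize(r2,(260,260)),((0,340),(0,0),(0,0)))])[:,:,::-1])
E
```

```text
33 42 531 ((473.4706115722656, 172.19406127929688), (32.402488708496094, 32.00056457519531), 33.59072494506836) [473.40683 172.61104]
42 52 21 ((468.95501708984375, 186.31239318847656), (9.730250358581543, 2.895186185836792), 15.522005081176758) [469.10812 186.78749]
52 62 369 ((473.8903503417969, 172.380126953125), (10.023786544799805, 33.05472946166992), 19.436397552490234) [473.6935  172.91113]
plate z 17.322390529539575 13497
cover ((716.9340209960938, -122.1395263671875), (382.4452819824219, 966.1987915039062), 86.15301513671875)
```

View pics/r1.png

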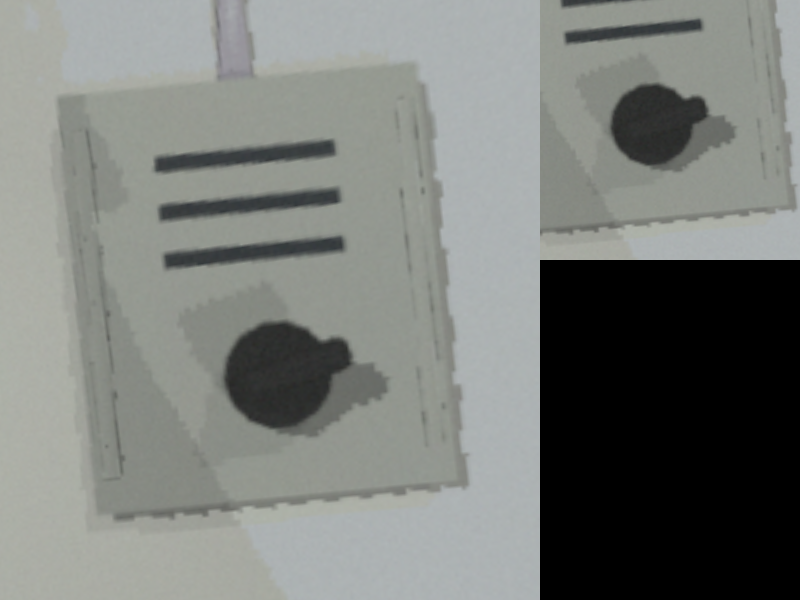

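The close view confirms the paddle's top at (473.8, 172.4), height 56 mm, size 10×33 with yaw 19.4°. The cover's yaw is about 6° and the plate measures about 140×119, which matches the description. Going down to grip it.

Request:
drive_tool(
  targets=[1, 3, 30, 0, 0, 1, 3, 30, 0, 0, 1, 3, 30, 0, 0, 1, 3, 25, 0, 0, 0.7, 2.6, 20, 0, 0, 0, 0, 12, -6.4, 0, 0, 0, 8, -6.4, 0, 0, 0, 8, 0, 0],
)

```text
time: 2.82
position: [473.7, 172.3, 56.2]
eef_rot: [-179.9, 0.0, 109.5]
contact_force: [0.7, -0.7, 0.8]
gripper_width: 85.4
grasp_force: 0.0
```

Request:
drive_tool(
  targets=[0, 0, 0, 0, 0.5, 0, 0, 0, 0, 1, 0, 0, 0, 0, 1, 0, 0, 0, 0, 1, 0, 0, 0, 0, 1, 0, 0, 0, 0, 1, 0, 0, 0, 0, 1, 0, 0, 0, 0, 1],
  force=60,
)

```text
time: 3.48
position: [474.4, 172.7, 57.8]
eef_rot: [180.0, -0.0, 109.2]
contact_force: [-0.7, -0.7, 2.8]
gripper_width: 8.4
grasp_force: 63.5
```

Request:
drive_tool(
  targets=[0, 0, -6, 0, 1, 0, 0, -10, 0, 1, 0, 0, -20, 0, 1, 0, 0, -30, 0, 1, 0, 0, -30, 0, 1, 0, 0, -30, 0, 1, 0, 0, -25, 0, 1, 0, 0, -20, 0, 1],
)

```text
time: 4.15
position: [474.5, 172.2, 231.0]
eef_rot: [179.9, -0.0, 109.2]
contact_force: [-0.0, 0.8, -2.1]
gripper_width: 8.4
grasp_force: 62.9
```

Request:
drive_tool(
  targets=[-9.4, -3.3, 0, 0, 1, -18.9, -6.6, 0, 0, 1, -28.3, -10, 0, 0, 1, -28.3, -10, 0, 0, 1, -28.3, -10, 0, 0, 1, -28.3, -10, 0, 0, 1, -28.3, -10, 0, 0, 1, -28.3, -10, 0, 0, 1],
)

```text
time: 4.82
position: [471.6, -39.9, 227.1]
eef_rot: [-179.9, -0.0, 109.2]
contact_force: [0.3, 0.1, -3.4]
gripper_width: 8.7
grasp_force: 62.8
```

Request:
drive_tool(
  targets=[-28.3, -10, 0, 0, 1, -28.3, -10, 0, 0, 1, -28.3, -10, 0, 0, 1, -28.3, -10, 0, 0, 1, -28.3, -10, 0, 0, 1, -18.9, -6.6, 0, 0, 1, -9.4, -3.3, 0, 0, 1, -4.7, -1.7, 0, 0, 1],
)

```text
time: 5.48
position: [470.4, -225.7, 227.3]
eef_rot: [-179.8, 0.0, 109.0]
contact_force: [-0.4, 0.1, -2.1]
gripper_width: 8.5
grasp_force: 62.8
```

Request:
drive_tool(
  targets=[0, 0, 0, 2, 1, 0, 0, 0, 3, 1, 0, 0, 0, 3, 1, 0, 0, 0, 3, 1, 0, 0, 0, 3, 1, 0, 0, 0, 1, 1, 0, 0, 0, 0, 1, 0, 0, 0, 0, 1],
)

```text
time: 6.15
position: [472.3, -222.1, 227.8]
eef_rot: [-179.9, -0.0, 94.3]
contact_force: [0.6, 0.3, -2.2]
gripper_width: 8.2
grasp_force: 62.9
```

```bash
python3 - <<'E'
from h import *
c=wrist(); np.savez('w2.npz',**c); s=manip.state(); print(s['time'],s['position'],s['eef_rot'],s['contact_force'],s['gripper_width'],s['joint_positions'].round(1))
t=cap('top');np.savez('top2.npz',**t)
b=cap('side');np.savez('side2.npz',**b)
w=cv2.resize(c['color'],(560,420)); tc=cv2.resize(t['color'][140:270,280:410],(240,240)); sc=cv2.resize(b['color'][170:330,240:400],(240,180))
sc=cv2.resize(b['color'][150:330,240:420],(240,240))
cv2.imwrite('pics/m2.png',np.hstack([np.pad(w,((0,60),(0,0),(0,0))),np.vstack([tc,sc])])[:,:,::-1])
E
```

```text
6.2 [ 472.4614908  -222.25970861  227.93530018] [-1.79961839e+02 -2.55025129e-02  9.43239445e+01] [-0.50128498  0.47192527 -2.3945176 ] 8.237571749485845 [-18.6  11.3  43.9 112.   -9.   60.2  33.6]
```

View pics/m2.png

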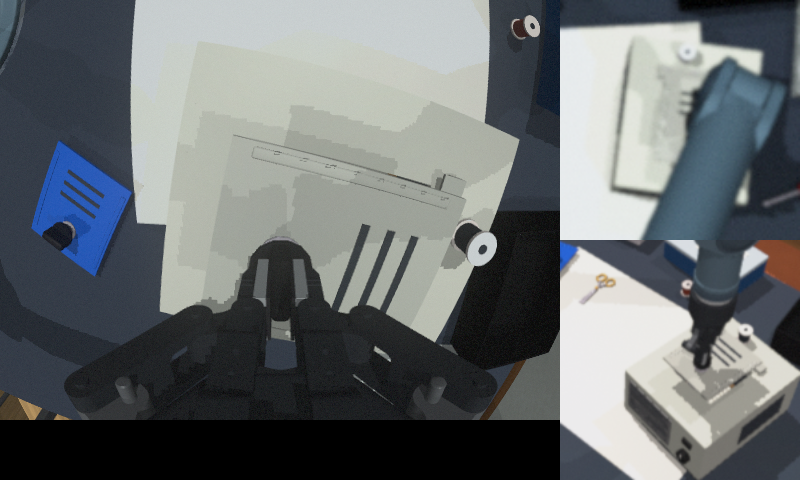

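The cover hangs level over the casing. Its +y edge runs (233,135)–(467,195) in the wrist image, the casing's +y edge runs (198,42)–(519,138), and spool_a is at (475,245). Next I'll measure both.

```bash
python3 - <<'E'
from h import *
c=dict(np.load('w2.npz')); P=wcloud(c); z=P[...,2]
print([np.round(P[v,u],1) for u,v in((300,80),(230,100),(350,185),(400,205),(470,210))])
def fit(q):
    vx,vy,x,y=cv2.fitLine(q.astype(np.float32),cv2.DIST_HUBER,0,.01,.01).ravel(); return np.degrees(np.arctan(vy/vx)),(x,y)
# casing +y edge: topmost pixel per column with z~130 ; cover edge: topmost with z>165
A=[];B=[]
for u in range(215,500,5):
    k=np.where((abs(z[:,u]-130)<8))[0]
    if len(k): A.append((u,k[0]))
for u in range(245,430,4):
    k=np.where((z[:,u]>170)&(z[:,u]<200)&(np.arange(420)<300))[0]
    if len(k): B.append((u,k[0]))
A=np.array(A);B=np.array(B)
qa=wplane(c,A[:,0],A[:,1],130.)[:,:2]; a,p=fit(qa); print('casing +y edge',a,p,)
zz=z[:300][(z[:300]>170)&(z[:300]<200)]; print('plate z',np.median(zz))
qb=wplane(c,B[:,0],B[:,1],np.median(zz))[:,:2]; b,pb=fit(qb); print('cover +y edge',b,pb)
n=np.array([-np.sin(np.radians(a)),np.cos(np.radians(a))]); print('edge spread',np.std((qa-p)@n)); 
# casing axis is edge offset by 110
print('centreline pt',np.array(p)-110*n)
n=np.array([-np.sin(np.radians(b)),np.cos(np.radians(b))]); print('std',np.std((qb-pb)@n),'cover axis pt',np.array(pb)-60*n, 'wing offset from cover edge',(c['pw'][:2]-pb)@n)
# lip: points z 136..146 
m=(z>136)&(z<147)&(P[...,0]>520)&(P[...,0]<650)&(P[...,1]<-100)
print('lip',m.sum()); 
if m.sum()>20: print(cv2.minAreaRect(P[m][:,:2].astype(np.float32)))
m=(z>152)&(z<168)&(P[...,0]>560); print('spool',np.median(P[m],0),m.sum())
t=dict(np.load('top.npz'));Q=cloud(t)
for n_ in('top','side'):
    t=dict(np.load(n_+'.npz'));Q=cloud(t)
    m=(abs(Q[...,2]-139.5)<5)&(abs(Q[...,0]-590)<40)&(abs(Q[...,1]+240)<80);m=m&(t['color'].min(-1)>60)
    print(n_,m.sum(),cv2.minAreaRect(Q[m][:,:2].astype(np.float32)))
E
```

```text
[array([ 477.6, -122.2,  131.7]), array([ 431.8, -138.9,  131.4]), array([ 506. , -178.9,  187.1]), array([ 537.1, -188. ,  186. ]), array([ 625.2, -202.3,  130.8])]
casing +y edge -8.820277 (np.float32(518.7635), np.float32(-115.19092))
plate z 186.8717118027759
cover +y edge -9.522571 (np.float32(499.7945), np.float32(-166.80682))
edge spread 0.25574132918008924
centreline pt [ 501.89658 -223.89008]
std 0.18230027781872654 cover axis pt [ 489.86832 -225.98006] wing offset from cover edge -59.121490102678244
lip 639
((608.8218383789062, -199.850341796875), (22.847984313964844, 63.950016021728516), 32.15769958496094)
spool [ 621.92673187 -222.11537639  161.18324899] 888
top 279 ((599.4988403320312, -240.3876190185547), (159.3242645263672, 55.5930290222168), 86.3207015991211)
side 384 ((591.059326171875, -242.68115234375), (156.90049743652344, 73.02680206298828), 87.20661163330078)
```

```bash
cat > m.py <<'E'
from h import *
def meas(c,zc):
    """casing + cover along-axis extents from wrist view; zc = cover plate top"""
    P=wcloud(c); z=P[...,2]; a=np.radians(-8.8); ax=np.array([np.cos(a),np.sin(a)]); n=np.array([-ax[1],ax[0]])
    V,U=np.mgrid[0:420,0:560]
    def on(zz):
        Q=wplane(c,U,V,float(zz))[...,:2]; return Q@ax,Q@n
    s,w=on(130); m=abs(z-130)<6; wm=np.nanpercentile(w[m&(V<300)],99.8)
    k=m&(w>wm-14)&(w<wm-6); print('casing edge w',wm,'s range',s[k].min(),s[k].max(),'mid',(s[k].min()+s[k].max())/2,'len',np.ptp(s[k]))
    s2,w2=on(zc); m=(abs(z-zc)<5)&(V<300)&(w2<wm-40)&(w2>wm-90)&(c['color'].min(-1)>60)&(s2>380); 
    wc=np.percentile(w2[m],99.8); k=m&(w2>wc-14)&(w2<wc-6); print('cover edge w',wc,'s',s2[k].min(),s2[k].max(),'mid',(s2[k].min()+s2[k].max())/2,'len',np.ptp(s2[k]))
    print('tcp s,w',c['pw'][:2]@ax,c['pw'][:2]@n)
    m=(abs(z-139.5)<3)&(V<300)&(w<wm-40)&(w>wm-54); s3,w3=on(139.5); m&=(s3>520)&(s3<640)
    if m.sum(): print('lip s',np.percentile(s3[m],[1,99]),m.sum(),'w max',w3[m].max())
E
python3 - <<'E'
from m import *
meas(dict(np.load('w2.npz')),187)
E
```

```text
casing edge w -34.253958559234206 s range 415.8836828476521 677.6898378111471 mid 546.7867603293996 len 261.806154963495
cover edge w -87.74526629550503 s 461.44847426571346 601.1688524056264 mid 531.30866333567 len 139.7203781399129
tcp s,w 500.7160859259567 -147.2719317686373
lip s [607.67621569 629.08563125] 170 w max -82.1249821768714
```

Request:
drive_tool(
  targets=[0.7, 0.9, 2, -0.7, 1, 1, 1.4, 4, 0, 1, 1, 1.4, 6, 0, 1, 0, 0, 7, 0, 1, 0, 0, 6, 0, 1, 0, 0, 4, 0, 1, 0, 0, 1, 0, 1, 0, 0, 0, 0, 1],
)

```text
time: 6.97
position: [475.7, -219.7, 197.6]
eef_rot: [-179.9, -0.0, 94.9]
contact_force: [-0.3, 0.3, -2.5]
gripper_width: 8.5
grasp_force: 62.8
```

```bash
python3 - <<'E'
from m import *
c=wrist();np.savez('w3.npz',**c); print(c['pw'],manip.state()['eef_rot'][2]); z=wcloud(c)[...,2]
print(np.median(z[205:215,390:400]))
meas(c,c['pw'][2]-41)
B=[]
for u in range(250,420,4):
    k=np.where((z[:,u]>148)&(z[:,u]<162)&(np.arange(420)<280))[0]
    if len(k): B.append((u,k[0]))
B=np.array(B);q=wplane(c,B[:,0],B[:,1],c['pw'][2]-41)[:,:2].astype(np.float32)
l=cv2.fitLine(q,cv2.DIST_HUBER,0,.01,.01).ravel();print(np.degrees(np.arctan(l[1]/l[0])),l[2:])
E
```

```text
[ 475.74160997 -219.65739684  197.59085625] 94.92875895124493
nan
casing edge w -34.18401819226858 s range 415.8771171670476 678.1729675534162 mid 547.025042360232 len 262.29585038636867
cover edge w -84.94214253260293 s 463.8369380779069 603.7470322762176 mid 533.7919851770623 len 139.91009419831073
tcp s,w 503.7458317634113 -144.28994569626678
lip s [607.56528605 629.23501221] 184 w max -82.24969081596409
-8.968973 [ 507.5044  -164.75108]
```

Request:
drive_tool(
  targets=[0.4, 0, 3, 0, 1, 0, 0, 4, 0, 1, 0, 0, 4, 0, 1, 0, 0, 4, 0, 1, 0, 0, 3, 0, 1, 0, 0, 2, 0, 1, 0, 0, 1, 0, 1, 0, 0, 0, 0, 1],
)

```text
time: 7.68
position: [476.0, -219.2, 176.9]
eef_rot: [-180.0, -0.0, 94.9]
contact_force: [0.5, -0.0, -2.5]
gripper_width: 8.5
grasp_force: 62.8
```

```bash
python3 - <<'E'
from m import *
c=wrist();np.savez('w4.npz',**c); print(c['pw'],manip.state()['eef_rot'],manip.state()['contact_force'],manip.state()['torque'])
P=wcloud(c); V,U=np.mgrid[0:420,0:560]
meas(c,146)
m=(abs(P[...,0]-520)<50)&(abs(P[...,1]+195)<28)&(P[...,2]>134)&(P[...,2]<152); A=P[m]
k=np.linalg.lstsq(np.c_[A[:,:2]-A[:,:2].mean(0),np.ones(len(A))],A[:,2],rcond=None)[0]; print('plate plane',k,m.sum())
E
```

```text
[ 476.01176345 -219.23698135  176.94399558] [-1.79988913e+02  1.57502022e-03  9.49409389e+01] [ 0.34210207 -0.64417825 -1.90252539] [ 0.04528531  0.05112057 -0.01061153]
casing edge w -34.27694499851695 s range 415.91631775655 678.4050154953304 mid 547.1606666259402 len 262.48869773878044
cover edge w -81.95661042548508 s 604.0634561039893 623.8275582816308 mid 613.94550719281 len 19.764102177641462
tcp s,w 503.9484874781122 -143.83314951735326
lip s [522.2092754  629.42029163] 309 w max -82.03649038424196
plate plane [-4.00762606e-03  5.44381686e-03  1.36076653e+02] 14695
```

Request:
drive_tool(
  targets=[0, 0, 1, 0, 1, 0, 0, 0.7, 0, 1, 0, 0, 0.5, 0, 1, 0, 0, 0.3, 0, 1, 0, 0, 0.3, 0, 1, 0, 0, 0, 0, 1, 0, 0, 0, 0, 1, 0, 0, 0, 0, 1],
)

```text
time: 8.4
position: [476.4, -219.5, 174.8]
eef_rot: [180.0, 0.0, 94.9]
contact_force: [-1.7, 0.1, 3.9]
gripper_width: 8.6
grasp_force: 63.6
```

Request:
drive_tool(
  targets=[-0.24, 1, 0, 0, 1, -0.48, 1.94, 0, 0, 1, -0.48, 1.94, 0, 0, 1, -0.48, 1.94, 0, 0, 1, -0.48, 1.94, 0, 0, 1, -0.24, 1, 0, 0, 1, -0.24, 1, 0, 0, 1, 0, 0, 0, 0, 1],
)

```text
time: 9.07
position: [484.6, -220.9, 174.5]
eef_rot: [-179.7, -0.2, 94.9]
contact_force: [-7.2, 3.2, 10.1]
gripper_width: 8.5
grasp_force: 64.6
```

```bash
cat >> m.py <<'E'
def plate(c):
    P=wcloud(c); a=np.radians(-8.8); ax=np.array([np.cos(a),np.sin(a)]); n=np.array([-ax[1],ax[0]])
    S=P[...,:2]@ax; W=P[...,:2]@n; V,U=np.mgrid[0:420,0:560]
    m=(S>480)&(S<590)&(W>-120)&(W<-88)&(P[...,2]>131)&(P[...,2]<150)&(V<300)
    k=np.linalg.lstsq(np.c_[S[m]-547,W[m]+144,np.ones(m.sum())],P[...,2][m],rcond=None)[0]
    t=(S>450)&(S<600)&(W>-75)&(W<-45)&(abs(P[...,2]-130)<6); 
    print('plate dz/ds, dz/dw, z at centre',k,'casing top',np.median(P[...,2][t]),'front', np.median(P[...,2][m&(S<500)]) if (m&(S<500)).any() else None,'rear',np.median(P[...,2][m&(S>575)]))
E
python3 - <<'E'
from m import *
c=wrist();np.savez('w5.npz',**c); s=manip.state(); print(c['pw'],s['eef_rot'],s['contact_force'],s['torque']); plate(c)
print('tcp s,w',c['pw'][:2]@[.98823,-.15299],c['pw'][:2]@[.15299,.98823])
r=rectify(c,134,430,630,-290,-90,3); w=c['color'][100:300,180:540]
cv2.imwrite('pics/m5.png',np.hstack([r,np.pad(cv2.resize(c['color'],(200,150)),((0,450),(0,0),(0,0)))])[:600,:,::-1] if 0 else r[:,:,::-1])
E
```

```text
[ 484.55053254 -220.93110613  174.50658972] [-1.79673304e+02 -1.67874866e-01  9.49028636e+01] [-7.71233736  2.38490787  9.91384231] [ 4.33227097e-01  1.57355446e+00 -9.02814216e-04]
plate dz/ds, dz/dw, z at centre [6.41947977e-04 3.05390287e-02 1.34287310e+02] casing top 131.3628228263146 front 135.44344163991758 rear 135.4922157808874
tcp s,w 512.6476226981507 -144.19936103303414
```

View pics/m5.png

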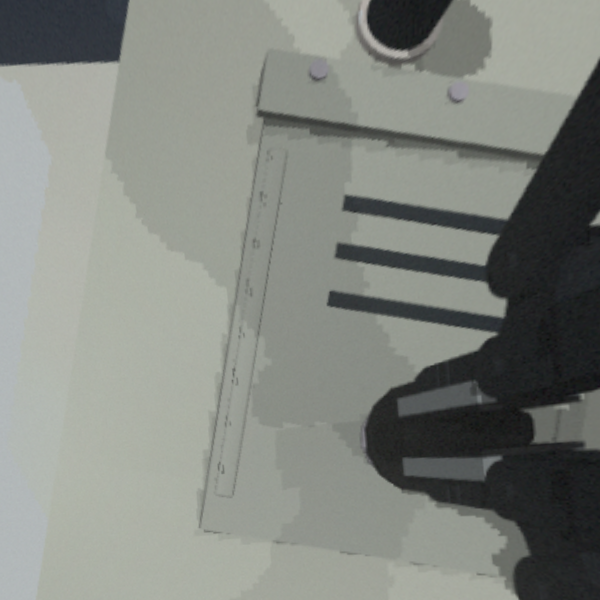

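Request:
drive_tool(
  targets=[0, 0, -0.6, 0, 1, 0, 0, -0.4, 0, 1, -0.24, 0.97, 0, 0, 1, -0.24, 0.97, 0, 0, 1, -0.24, 0.97, 0, 0, 1, 0, 0, 0, 0, 1, 0, 0, 0, 0, 1, 0, 0, 0, 0, 1],
)

```text
time: 9.78
position: [488.5, -221.4, 174.7]
eef_rot: [-179.8, -0.1, 94.9]
contact_force: [-4.5, 0.8, 3.6]
gripper_width: 8.3
grasp_force: 63.6
```

Request:
drive_tool(
  targets=[-0.24, 0.97, 0, 0, 1, -0.24, 0.97, 0, 0, 1, -0.24, 0.97, 0, 0, 1, 0, 0, 0, 0, 1, 0, 0, 0, 0, 1, 0, 0, 0, 0, 1, 0, 0, 0, 0, 1, 0, 0, 0, 0, 1],
)

```text
time: 10.45
position: [488.8, -221.6, 173.7]
eef_rot: [-179.5, -0.2, 94.9]
contact_force: [-8.2, 1.4, 4.5]
gripper_width: 7.9
grasp_force: 63.7
```

```bash
python3 - <<'E'
from m import *
c=wrist();np.savez('w6.npz',**c); s=manip.state(); print(c['pw'],s['eef_rot'],s['contact_force'],s['torque'],s['joint_positions'].round(1)); plate(c)
print('tcp s,w',c['pw'][:2]@[.98823,-.15299],c['pw'][:2]@[.15299,.98823])
E
```

```text
[ 488.78956661 -221.64361221  173.7005993 ] [-179.46652236   -0.18185517   94.89518964] [-10.02546942   1.36813852   3.82706938] [0.19428736 1.86760823 0.04680596] [-15.8  18.3  41.7 112.4 -14.6  55.2  37.9]
plate dz/ds, dz/dw, z at centre [1.55336757e-03 2.95084856e-02 1.34337094e+02] casing top 131.3625718020167 front 135.37790633663738 rear 135.5070640271655
tcp s,w 516.9457696401644 -144.254951103888
```

The TCP is at s=516.9, the expected home value is 517.1, and the cover pushes back with 10 N, so it's against the stop. I'll ease off the slide and press the stud lightly to feel the plate.

Request:
drive_tool(
  targets=[0.24, -0.97, 0, 0, 1, 0.24, -0.97, 0, 0, 1, 0.12, -0.5, 0, 0, 1, 0, 0, 1, 0, 1, 0, 0, 1, 0, 1, 0, 0, 0, 0, 1, 0, 0, 0, 0, 1, 0, 0, 0, 0, 1],
)

```text
time: 11.17
position: [488.6, -221.6, 172.7]
eef_rot: [-179.7, -0.1, 94.9]
contact_force: [-6.8, 0.7, 4.1]
gripper_width: 8.3
grasp_force: 63.7
```

Request:
drive_tool(
  targets=[0.12, -0.5, 1, 0, 1, 0, 0, 1, 0, 1, 0, 0, 0, 0, 1, 0, 0, 0, 0, 1, 0, 0, 0, 0, 1, 0, 0, 0, 0, 1, 0, 0, 0, 0, 1, 0, 0, 0, 0, 1],
)

```text
time: 11.83
position: [488.6, -221.6, 171.1]
eef_rot: [-179.8, -0.1, 94.9]
contact_force: [-6.0, 0.2, 4.3]
gripper_width: 8.3
grasp_force: 63.8
```

Request:
drive_tool(
  targets=[0.12, -0.5, 1, 0, 1, 0, 0, 1, 0, 1, 0, 0, 0, 0, 1, 0, 0, 0, 0, 1, 0, 0, 0, 0, 1, 0, 0, 0, 0, 1, 0, 0, 0, 0, 1, 0, 0, 0, 0, 1],
)

```text
time: 12.5
position: [488.5, -221.6, 169.4]
eef_rot: [-179.9, -0.0, 94.9]
contact_force: [-5.7, 0.1, 6.0]
gripper_width: 8.1
grasp_force: 63.9
```

Request:
drive_tool(
  targets=[0.12, -0.5, 1, 0, 1, 0, 0, 1, 0, 1, 0, 0, 1, 0, 1, 0, 0, 0, 0, 1, 0, 0, 0, 0, 1, 0, 0, 0, 0, 1, 0, 0, 0, 0, 1, 0, 0, 0, 0, 1],
)

```text
time: 13.17
position: [488.5, -221.6, 166.8]
eef_rot: [-179.9, -0.0, 94.9]
contact_force: [-5.1, 0.8, 7.4]
gripper_width: 8.2
grasp_force: 64.1
```

```bash
python3 - <<'E'
from m import *
c=wrist('w7');np.savez('w7.npz',**c); s=manip.state(); print(c['pw'],s['eef_rot'],s['contact_force'],s['torque']); plate(c)
for n in('w4','w6','w7'):
    P=wcloud(dict(np.load(n+'.npz'))); q=P[235:258,268:300]; print(n,np.nanmedian(q,(0,1)),np.nanmin(q[...,2]),np.nanmax(q[...,2]))
cv2.imwrite('pics/w7c.png',cv2.resize(c['color'][180:360,180:400,::-1],None,fx=3,fy=3))
E
```

```text
[ 488.49928175 -221.56744883  166.80567564] [-1.79911150e+02 -3.05177460e-02  9.49286731e+01] [-5.36299001  0.4554573   7.25148204] [ 0.13674955  1.18476684 -0.00453429]
plate dz/ds, dz/dw, z at centre [1.52838789e-03 2.95703159e-02 1.34360175e+02] casing top 131.3944690112055 front 135.42288729677466 rear 135.56207370776616
w4 [ 476.1684748  -205.11878668  153.96004751] 134.75865256535664 171.97365035008667
w6 [ 488.83003574 -207.58243538  150.84351118] 134.10304727562033 168.6586970584618
w7 [ 488.57219243 -206.62517837  143.79615462] 133.8136297479547 162.07973316512454
```

View pics/w7c.png

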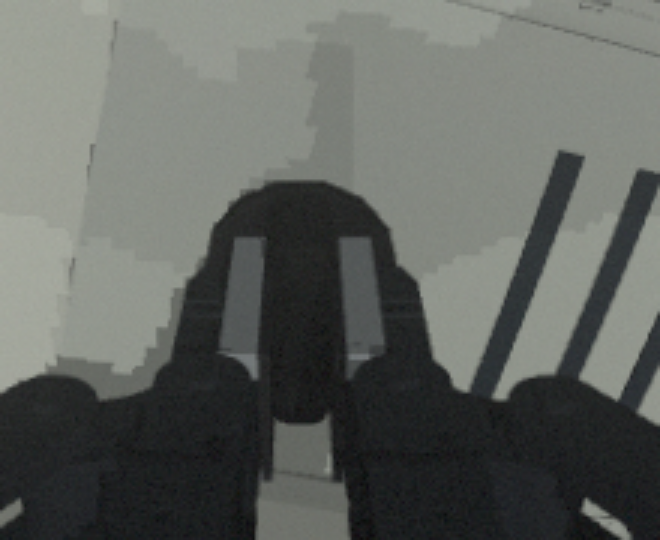

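The paddle has gone down about 8 mm while the plate's height is unchanged, with only the spring's force. The bar is in the slot. I'll push through to about 12 mm.

Request:
drive_tool(
  targets=[0, 0, 1, 0, 1, 0, 0, 1, 0, 1, 0, 0, 1, 0, 1, 0, 0, 1, 0, 1, 0, 0, 0.5, 0, 1, 0, 0, 0, 0, 1, 0, 0, 0, 0, 1, 0, 0, 0, 0, 1],
)

```text
time: 13.88
position: [488.6, -221.7, 164.4]
eef_rot: [-179.9, -0.1, 94.9]
contact_force: [-9.6, 3.4, 21.1]
gripper_width: 8.0
grasp_force: 66.0
```

```bash
python3 - <<'E'
from m import *
c=wrist();np.savez('w8.npz',**c); s=manip.state(); print(c['pw'],s['eef_rot'],s['contact_force'],s['torque']); plate(c)
for n in('w1','w2','w3','w4','w6','w7','w8'):
    c=dict(np.load(n+'.npz')); P=wcloud(c); T=(P-c['pw'])@c['Rw']; b=c['color'].max(-1)<90
    # paddle end top: between pads, tool y~0, x 8..17
    m=b&(abs(T[...,1])<3)&(T[...,0]>12)&(T[...,0]<20)&(abs(T[...,2])<14); t=T[...,2][m]
    d=b&(abs(T[...,1])<10)&(T[...,0]>5)&(T[...,0]<22)&(T[...,2]>14)&(T[...,2]<40)
    w=T[...,2][d]; print(n,m.sum(),np.percentile(t,[5,50]).round(1) if m.any() else'', d.sum(),np.percentile(w,[10,50,90]).round(1) if d.any() else '')
E
```

```text
[ 488.6049768  -221.67996169  164.3624878 ] [-1.79907242e+02 -1.43395339e-01  9.49251473e+01] [-11.09122543   2.27372305  20.26324572] [0.65974093 2.25747919 0.01071004]
plate dz/ds, dz/dw, z at centre [1.47822307e-03 2.94140979e-02 1.34338315e+02] casing top 131.36661609024964 front 135.4008265722888 rear 135.50186820515933
w1 0  0 
w2 283 [0.4 3.5] 500 [16.7 22.9 24.3]
w3 284 [0.4 3.6] 505 [16.4 22.9 24.2]
w4 284 [0.4 3.3] 506 [16.6 22.9 24.2]
w6 283 [0.5 3.6] 508 [16.6 22.9 24.4]
w7 275 [0.4 3.6] 524 [16.5 22.9 24.5]
w8 283 [0.4 3.3] 515 [16.5 22.9 24.3]
```

Request:
drive_tool(
  targets=[0.12, -0.5, 0, 0, 1, 0.1, -0.3, 0, 0, 1, 0, 0, 0, 0, 1, 0, 0, 0, 0, 1, 0, 0, 0, 0, 1, 0, 0, 0, 0, 1, 0, 0, 0, 0, 1, 0, 0, 0, 0, 1],
)

```text
time: 14.6
position: [488.5, -221.6, 164.4]
eef_rot: [-180.0, -0.1, 94.9]
contact_force: [-8.7, 2.5, 18.2]
gripper_width: 8.5
grasp_force: 65.7
```

Request:
drive_tool(
  targets=[0, 0, 0, 1, 1, 0, 0, 0, 1, 1, 0, 0, 0, 1, 1, 0, 0, 0, 1, 1, 0, 0, 0, 0, 1, 0, 0, 0, 0, 1, 0, 0, 0, 0, 1, 0, 0, 0, 0, 1],
)

```text
time: 15.27
position: [488.6, -221.6, 164.4]
eef_rot: [-180.0, -0.1, 90.9]
contact_force: [-7.7, 2.4, 17.2]
gripper_width: 8.3
grasp_force: 65.7
```

```bash
python3 - <<'E'
from m import *
s=manip.state(); print(s['position'],s['eef_rot'],s['contact_force'],s['torque'])
E
```

```text
[ 488.55476833 -221.63361745  164.38342519] [-1.79997268e+02 -8.78800821e-02  9.09292157e+01] [-7.68673896  2.4194407  17.17667052] [ 0.60754439  1.91863925 -0.00382451]
```

Request:
drive_tool(
  targets=[0, 0, 0, 1, 1, 0, 0, 0, 1, 1, 0, 0, 0, 1, 1, 0, 0, 0, 1, 1, 0, 0, 0, 0, 1, 0, 0, 0, 0, 1, 0, 0, 0, 0, 1, 0, 0, 0, 0, 1],
)

```text
time: 15.93
position: [488.6, -221.6, 164.4]
eef_rot: [-180.0, -0.1, 86.9]
contact_force: [-7.4, 2.7, 18.2]
gripper_width: 8.3
grasp_force: 65.7
```

```bash
python3 - <<'E'
from m import *
s=manip.state(); print(s['position'],s['eef_rot'],s['contact_force'],s['torque'])
E
```

```text
[ 488.61697278 -221.64185096  164.39310532] [-1.79997217e+02 -8.60308537e-02  8.69341205e+01] [-7.40488646  2.66931894 18.22592622] [0.57002954 1.87737256 0.03753099]
```

Request:
drive_tool(
  targets=[0, 0, 0, 1, 1, 0, 0, 0, 1, 1, 0, 0, 0, 1, 1, 0, 0, 0, 1, 1, 0, 0, 0, 1, 1, 0, 0, 0, 1, 1, 0, 0, 0, 0, 1, 0, 0, 0, 0, 1],
)

```text
time: 16.6
position: [488.7, -221.7, 164.4]
eef_rot: [-180.0, -0.1, 80.9]
contact_force: [-8.8, 3.3, 17.8]
gripper_width: 8.3
grasp_force: 65.7
```

```bash
python3 - <<'E'
from m import *
s=manip.state(); print(s['position'],s['eef_rot'],s['contact_force'],s['torque'])
E
```

```text
[ 488.73331148 -221.65257406  164.39574026] [-1.79999427e+02 -8.01432112e-02  8.09372674e+01] [-8.78812663  3.30623105 17.76736639] [ 0.53491742  1.78726324 -0.03741537]
```

Request:
drive_tool(
  targets=[0, 0, 0, 4, 1, 0, 0, 0, 4, 1, 0, 0, 0, 4, 1, 0, 0, 0, 4, 1, 0, 0, 0, 4, 1, 0, 0, 0, 0, 1, 0, 0, 0, 0, 1, 0, 0, 0, 0, 1],
)

```text
time: 17.27
position: [489.0, -221.8, 164.4]
eef_rot: [180.0, -0.1, 60.9]
contact_force: [-7.9, 2.6, 16.7]
gripper_width: 8.4
grasp_force: 65.7
```

```bash
python3 - <<'E'
from m import *
c=wrist();np.savez('w9.npz',**c); s=manip.state(); print(s['position'],s['eef_rot'],s['contact_force'],s['torque']); plate(c)
P=wcloud(c);T=(P-c['pw'])@c['Rw']; b=c['color'].max(-1)<90
d=b&(abs(T[...,1])<10)&(T[...,0]>5)&(T[...,0]<22)&(T[...,2]>14)&(T[...,2]<40); print(np.percentile(T[...,2][d],[10,50,90]))
cv2.imwrite('pics/w9.png',c['color'][:,:,::-1])
E
```

```text
[ 489.00722632 -221.77669814  164.39998252] [ 1.79989384e+02 -7.36945816e-02  6.09364448e+01] [-7.66287406  2.83873117 18.15183474] [0.57356657 1.70309005 0.00306498]
plate dz/ds, dz/dw, z at centre [1.14828969e-03 2.85439239e-02 1.34374147e+02] casing top 131.36599638521255 front 135.4120211292476 rear 135.48881606588688
[16.37485926 22.86265629 24.36305556]
```

View pics/w9.png

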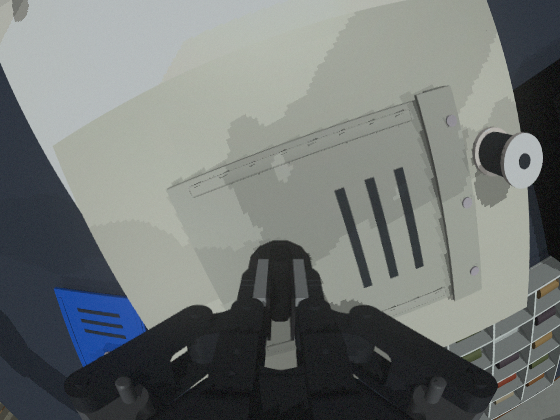

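The cover is still seated under the lip (lip at (445,200)), spool_a at (505,158) is untouched, and the wing has turned 34° freely with no torque at 10.6 mm in. I'll keep turning.

Request:
drive_tool(
  targets=[0, 0, 0, 5, 1, 0, 0, 0, 5, 1, 0, 0, 0, 5, 1, 0, 0, 0, 5, 1, 0, 0, 0, 5, 1, 0, 0, 0, 5, 1, 0, 0, 0, 5, 1, 0, 0, 0, 5, 1],
)

```text
time: 17.98
position: [489.4, -222.2, 164.4]
eef_rot: [179.9, -0.1, 20.7]
contact_force: [-6.2, 2.5, 16.1]
gripper_width: 8.2
grasp_force: 65.5
```

Request:
drive_tool(
  targets=[0, 0, 0, 2, 1, 0, 0, 0, 2, 1, 0, 0, 0, 2, 1, 0, 0, 0, 2, 1, 0, 0, 0, 0, 1, 0, 0, 0, 0, 1, 0, 0, 0, 0, 1, 0, 0, 0, 0, 1],
)

```text
time: 18.65
position: [489.4, -222.4, 164.4]
eef_rot: [179.9, -0.1, 12.9]
contact_force: [-4.9, 2.3, 16.6]
gripper_width: 8.5
grasp_force: 65.5
```

```bash
python3 - <<'E'
from m import *
s=manip.state(); print(s['position'],s['eef_rot'],s['contact_force'],s['torque'],s['joint_positions'].round(1))
E
```

```text
[ 489.446561   -222.42318929  164.44180971] [ 1.79946198e+02 -9.67097028e-02  1.29478282e+01] [-4.93484293  2.33287881 16.60671656] [0.4775541  1.46578745 0.00714355] [-29.1  25.2  59.8 113.6 -26.4  55.9 -33.5]
```

Request:
drive_tool(
  targets=[0, 0, 0, 2, 1, 0, 0, 0, 2, 1, 0, 0, 0, 2, 1, 0, 0, 0, 2, 1, 0, 0, 0, 0, 1, 0, 0, 0, 0, 1, 0, 0, 0, 0, 1, 0, 0, 0, 0, 1],
)

```text
time: 19.32
position: [489.5, -222.5, 164.4]
eef_rot: [179.9, -0.1, 5.0]
contact_force: [-6.6, 1.9, 17.6]
gripper_width: 8.5
grasp_force: 65.5
```

```bash
python3 - <<'E'
from m import *
s=manip.state(); print(s['position'],s['eef_rot'],s['contact_force'],s['torque'])
E
```

```text
[ 489.47059029 -222.51455165  164.44770961] [ 1.79943848e+02 -1.04984868e-01  4.95263826e+00] [-6.6300814   1.94108233 17.55764058] [ 0.41922562  1.42825347 -0.0426268 ]
```

Request:
drive_tool(
  targets=[0, 0, 0, 2, 1, 0, 0, 0, 2, 1, 0, 0, 0, 2, 1, 0, 0, 0, 0, 1, 0, 0, 0, 0, 1, 0, 0, 0, 0, 1, 0, 0, 0, 0, 1, 0, 0, 0, 0, 1],
)

```text
time: 19.98
position: [489.5, -222.6, 164.4]
eef_rot: [179.9, -0.1, -1.0]
contact_force: [-6.6, 2.0, 16.0]
gripper_width: 8.7
grasp_force: 65.5
```

```bash
python3 - <<'E'
from m import *
s=manip.state(); print(s['position'],s['eef_rot'],s['contact_force'],s['torque'])
E
```

```text
[ 489.48218042 -222.58769363  164.44725975] [ 1.79942859e+02 -1.12703565e-01 -1.03463600e+00] [-6.63014764  1.98763365 16.04205347] [0.41104512 1.4134763  0.06446979]
```

Turned 96° in all. Now I'll ease upwards to feel for the catch.

Request:
drive_tool(
  targets=[0, 0, -1, 0, 1, 0, 0, -1, 0, 1, 0, 0, -1, 0, 1, 0, 0, -1, 0, 1, 0, 0, -1, 0, 1, 0, 0, 0, 0, 1, 0, 0, 0, 0, 1, 0, 0, 0, 0, 1],
)

```text
time: 20.65
position: [489.4, -222.5, 168.1]
eef_rot: [179.8, -0.1, -1.0]
contact_force: [-2.3, -0.5, 6.3]
gripper_width: 8.6
grasp_force: 64.0
```

Request:
drive_tool(
  targets=[0, 0, -1, 0, 1, 0, 0, -1, 0, 1, 0, 0, 0, 0, 1, 0, 0, 0, 0, 1, 0, 0, 0, 0, 1, 0, 0, 0, 0, 1, 0, 0, 0, 0, 1, 0, 0, 0, 0, 1],
)

```text
time: 21.32
position: [489.3, -222.4, 168.3]
eef_rot: [179.7, -0.1, -1.0]
contact_force: [1.5, -4.6, -6.0]
gripper_width: 8.5
grasp_force: 62.0
```

It holds at 168.3 against a 6 N pull, so it's caught. I'll relieve the pull, release and withdraw.

Request:
drive_tool(
  targets=[0, 0, 1, 0, 1, 0, 0, 0, 0, 1, 0, 0, 0, 0, 0.7, 0, 0, 0, 0, 0.5, 0, 0, 0, 0, 0, 0, 0, 0, 0, 0, 0, 0, 0, 0, 0, 0, 0, 0, 0, 0],
)

```text
time: 21.98
position: [488.3, -220.8, 168.0]
eef_rot: [-180.0, 0.0, -1.0]
contact_force: [-0.2, -0.5, 0.6]
gripper_width: 79.6
grasp_force: 0.0
```

Request:
drive_tool(
  targets=[0, 0, 0, 0, 0, 0, 0, 0, 0, 0, 0, 0, -5, 0, 0, 0, 0, -10, 0, 0, 0, 0, -20, 0, 0, 0, 0, -25, 0, 0, 0, 0, -25, 0, 0, 0, 0, 0, 0, 0],
)

```text
time: 22.65
position: [491.1, -223.6, 258.5]
eef_rot: [179.9, -0.5, -1.1]
contact_force: [0.6, -1.0, 0.7]
gripper_width: 85.5
grasp_force: 0.0
```

```bash
python3 - <<'E'
from m import *
c=wrist('w10'); s=manip.state(); print(s['time'],s['position'],s['eef_rot']); plate(c)
P=wcloud(c); b=c['color'].max(-1)<90; r=b&(abs(P[...,0]-489)<35)&(abs(P[...,1]+222)<35)
ct=np.median(P[...,2][(abs(P[...,2]-130)<4)])
for lo,hi in((137,150),(156,175)):
    m=r&(P[...,2]>lo)&(P[...,2]<hi); print(lo,m.sum(),np.median(P[m],0),cv2.minAreaRect(P[m][:,:2].astype(np.float32)))
E
```

```text
22.7 [ 490.22970994 -222.63421539  256.46956505] [179.92603246  -0.37919782  -1.07383006]
plate dz/ds, dz/dw, z at centre [1.03355912e-03 2.77939985e-02 1.34436452e+02] casing top 131.39742601221178 front 135.4606213585658 rear 135.54032295132825
137 835 [ 489.71163678 -226.29088351  145.25650236] ((489.650390625, -222.97024536132812), (32.817317962646484, 31.469884872436523), 87.24539947509766)
156 629 [ 491.23038543 -222.59646232  166.79943432] ((489.1502685546875, -222.62281799316406), (9.496264457702637, 33.22477722167969), 88.67491912841797)
```

View pics/w10.png

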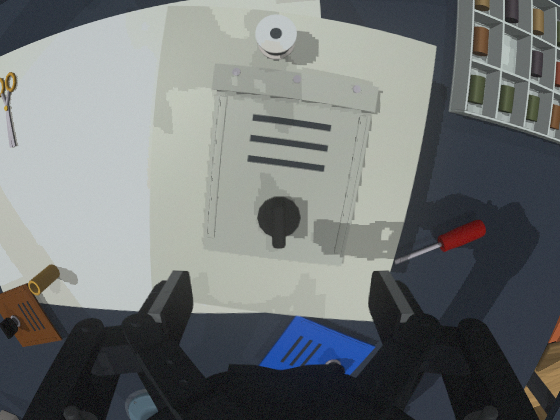

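The cover is flat under the lip. The stud at (279,220) stands about 8 mm in, and the wing lies within about 8° of the casing's x. The bystanders in this view are unmoved. Handing in.

```bash
python3 -c "
from station import manip
print(manip.close_job())"
```

```text
the job is handed in; nothing more can be done
None
```

The job is handed in: by my last measurements the cover is home under the lip, the wing stud is turned and caught about 8 mm in, and the bystanders in the last picture are where they stood; no verdict came back.

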